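# Weigh out the empty drive cases

## Task

Three drive cases that look exactly alike stand on the rubber mat; one or two of them are empty shells and the rest still hold a drive, which only their weight can tell. Find out by lifting them, drop every empty case into the wire basket, and leave each loaded case standing upright on the mat where it stood, without letting it fall or tip over. Leave the bottle, the mug and the calculator where they are.

Things in the scene. Friction and masses are not known exactly. Their poses are not given: they have to be found in the camera images.
- case_a: One of three identical closed black plastic drive cases, a slim flat-sided box standing on its long edge: 110 mm long (x), 50 mm thick (y), 95 mm tall (z), white labels on the ends. Origin: centre of its underside. Can be gripped from above across its thickness. Empty it weighs 0.14 to 0.21 kg, loaded 0.49 to 0.75 kg; the contents barely shift. Neither name nor place tells which is empty.
- case_a_mid (a point): The middle of case a, 47.5 mm above its underside.
- case_b: One of three identical closed black plastic drive cases, a slim flat-sided box standing on its long edge: 110 mm long (x), 50 mm thick (y), 95 mm tall (z), white labels on the ends. Origin: centre of its underside. Can be gripped from above across its thickness. Empty it weighs 0.14 to 0.21 kg, loaded 0.49 to 0.75 kg; the contents barely shift. Neither name nor place tells which is empty.
- case_b_mid (a point): The middle of case b, 47.5 mm above its underside.
- case_c: One of three identical closed black plastic drive cases, a slim flat-sided box standing on its long edge: 110 mm long (x), 50 mm thick (y), 95 mm tall (z), white labels on the ends. Origin: centre of its underside. Can be gripped from above across its thickness. Empty it weighs 0.14 to 0.21 kg, loaded 0.49 to 0.75 kg; the contents barely shift. Neither name nor place tells which is empty.
- case_c_mid (a point): The middle of case c, 47.5 mm above its underside.
- mat: Fixed flat dark rubber desk mat, 320 mm (x) by 290 mm (y), 4 mm thick, to the left or right of the middle of the desk. Origin: centre of its underside on the desk. The three cases stand on it, two side by side towards the robot (about 150 mm apart) and one farther out, all roughly along its x.
- basket: Fixed open wire basket on the other side of the desk: 310 mm (x) by 230 mm (y) outside, 100 mm high, walls and floor 5 mm thick. Origin: centre of its underside, z up. There is room for two cases end to end along its x.
- bottle: Bystander: pale plastic bottle, 64 mm across, 190 mm tall, beyond the mat and basket. Origin: centre of its underside.
- mug: Bystander: white mug, 80 mm across, 95 mm tall, beyond the mat or basket on the right. Origin: centre of its underside.
- calculator: Bystander: flat yellow desk calculator, 110 mm (x) by 70 mm (y) by 16 mm high, lying between mat and basket. Origin: centre of its underside.
Things that resemble listed ones, but are neither listed nor needed, are in the scene too. Leave any brown or pink look-alike of the case_a alone.

How it is judged (in metres and radians):
At the end, for the whole second after the job is handed in: Each case is either in the basket (middle within its walls, below the rim) putting under 3.9 N on it, so empty, or stands on the mat within 30 mm of its start, upright to 0.1 rad, putting over 3.9 N on it, so loaded. No case presses another with over 3.9 N; all at rest (((x of case_a_mid in the frame of basket between -0.155 and 0.155 m and y of case_a_mid in the frame of basket between -0.115 and 0.115 m and z of case_a_mid in the frame of basket below 0.1 m and contact force between case_a and basket below 3.9 N) or (distance of case_a from where it was at the start of the episode below 0.03 m and angle between case_a's own z axis and vertical below 0.1 rad and contact force between case_a and mat above 3.9 N)) and linear speed of each of case_a, case_b, case_c below 0.03 m/s and ((x of case_b_mid in the frame of basket between -0.155 and 0.155 m and y of case_b_mid in the frame of basket between -0.115 and 0.115 m and z of case_b_mid in the frame of basket below 0.1 m and contact force between case_b and basket below 3.9 N) or (distance of case_b from where it was at the start of the episode below 0.03 m and angle between case_b's own z axis and vertical below 0.1 rad and contact force between case_b and mat above 3.9 N)) and ((x of case_c_mid in the frame of basket between -0.155 and 0.155 m and y of case_c_mid in the frame of basket between -0.115 and 0.115 m and z of case_c_mid in the frame of basket below 0.1 m and contact force between case_c and basket below 3.9 N) or (distance of case_c from where it was at the start of the episode below 0.03 m and angle between case_c's own z axis and vertical below 0.1 rad and contact force between case_c and mat above 3.9 N)) and contact force between case_a and case_b below 3.9 N and contact force between each of case_a, case_b and case_c below 3.9 N); the robot touches nothing.
It fails at once if a case falls (more than about 10 mm, faster than 0.45 m/s out of the fingers) or is knocked over, outside the basket ((not (x of case_a_mid in the frame of basket between -0.155 and 0.155 m and y of case_a_mid in the frame of basket between -0.115 and 0.115 m) and contact force between case_a and the fingers below 0.1 N and linear speed of case_a above 0.45 m/s) or (not (x of case_b_mid in the frame of basket between -0.155 and 0.155 m and y of case_b_mid in the frame of basket between -0.115 and 0.115 m) and contact force between case_b and the fingers below 0.1 N and linear speed of case_b above 0.45 m/s) or (not (x of case_c_mid in the frame of basket between -0.155 and 0.155 m and y of case_c_mid in the frame of basket between -0.115 and 0.115 m) and contact force between case_c and the fingers below 0.1 N and linear speed of case_c above 0.45 m/s)).
It fails at once if the bottle, the mug or the calculator is shifted by more than 30 mm (distance of any of bottle, mug, calculator from where it was at the start of the episode above 0.03 m).
It also fails if it takes over 64 s, if anything falls off the work surface, if the arm or the gripper's body presses on something with over 40 N, if the wrist force passes 120 N, or if a joint passes its speed limit or range.

## Robot

A 6-joint arm with a two-finger parallel gripper is mounted at the origin on the work surface. World frame = base frame: x ahead of the robot, y to its left, z up, the work surface at z = 0. Lengths are in m, angles in degrees, forces in N, time in s.
With the tool pointing down it reaches from about 0.375 to 0.9 m from the base axis. Payload 3.1 kg.
Tool frame: the origin (TCP) lies at the very end of the fingers, on their centre line; the grasp point (between the pads) lies 19 mm behind it (grip_point_offset is the distance from the TCP to the grasp point, in m); y points along the fingers, x is the direction in which the jaws open and shut, and the axes are right-handed (so a half turn about y gives the same grasp; the last joint's range is limited). The gripper opens to 87 mm and grips with 3 to 60 N. Pads are 19 mm wide; open, the fingers measure 117 mm over their backs; the gripper's body (75 mm by 190 mm) begins 51 mm behind the grasp point.
Start: joints at [-74.857, 30.224, 82.088, -0, 67.689, -10.227], TCP at [0.268, -0.565, 0.192] pointing down, gripper open.
Joint ranges: [-176.69, 176.69], [-43.24, 126.21], [12.49, 139.97], [-82, 262], [0, 151.66], [-163.58, 163.58]. Speed limits (degrees/s): [159.86, 159.86, 180, 180, 180, 180].

## Interface

Orientations are given as a 3x3 rotation matrix whose columns are the frame's x, y, z axes.
In Python, from rig import * gives the robot as it stands.
- The arm moves only by the tool send_rows, never from a script. Its argument "moves" is text: rows parted by semicolons, each of 5 numbers parted by spaces: the finger opening in mm, from 0 to 87, then the shift along the tool's x, y, z in mm, then the turn about the tool's y in degrees. In form: fingers dx dy dz yaw; .... A call has 1 to 20 rows; each row shifts and turns the commanded pose from where the row before left it, along the tool's axes as they then stand; what a row does not reach is not made up. A row lasts 1/12 s, in which the tool goes at most 41.7 mm and 7.16 degrees, less where a joint would pass 70% of its speed; a pose out of reach is approached as far as the arm can. A call is refused whole if a number of a shift passes 41.7 or a number of a turn 7.16, either way. A call with a gripper value outside its range is refused whole. The fingers move at their own pace and stop on an object; the grip force is fixed at half the most. Time passes only in rows, so rows that do not move let the fingers close. It gives the time, the measured TCP pose, the force and the opening at its end, in the units of the state.
- read_state(): the state, without advancing time (a new reading comes with each control period).
- capture(name): name is "side" or "top"; returns a dict with "image" (480x640x3 uint8, blue, green, red), "z_map" (480x640 float32, m along the optical axis (not along the pixel's ray), 0 where there is no reading), "mtx" (3x3 intrinsics, pixels), "origin" and "rotation" of the camera in the world. Camera axes: x right, y up, looking along -z (the intrinsics and any distortion apply to the point x, -y, -z); pixel columns grow to the right and rows downward; lengths in m; the calibration is good to about 2 mm. A picture is of the moment at which its call begins.
- hand_in(): hands the job in, once; it reports no verdict.
Trained networks look in a picture, given as the dict that the camera call returned (one of the last four; its "shot" number tells which), for a name from the list of things; names that differ only in an ending like _2 or _b are one class to them, and where a whole thing is asked for, a point or a joint stands for the part that bears it (a point fixed in the world has none). Each returns a list of dicts, best first, with "p" (0 to 1); they miss things now and then, are a little off and sometimes report something else, mostly with a low value. They report only what shows in the picture. A call takes as long as a camera call. They do not tell look-alikes from the thing itself.
- search_frame(picture, name): "bbox" ([left, top, right, bottom] in pixels, round what is visible of it).
- masks_of(picture, name): "region" (480x640 bool, what is visible of it) and "bbox" ([left, top, right, bottom] in pixels, round what is visible of it).
- mark_of(picture, name): "pixel" ([row, column] in pixels: a listed point, or the origin of a listed thing).
The state is a dict: "time_s": time; "joint_positions": joint angles; "qvel": joint speeds; "tau": joint torques, N m; "position": TCP position; "tcp_rot": TCP orientation; "force": force on the tool from outside, world axes, zero at the start; "moment": the same for the moment, N m; "opening": opening from 0.0 (shut) to 1.0 (fully open).
Only numpy, scipy, OpenCV 4.12 (cv2) and the standard library are available. Lean on these libraries where they do the work, as an engineer would, in place of code of your own. Each camera call takes 0.05 s, during which the arm holds its last target. There are 200 camera calls.

## Working session

There is one attempt and no reset: what is moved stays moved. The work goes in short steps, Python scripts to look and compute and a tool call to move; the robot and the scene stay as the last step left them, time stands still between calls to the robot, and variables do not carry over. Pictures are saved under pics/ and viewed, about 8 in all and at most 12, crops included, and the job is handed in when it is done.

Besides the shell and the picture viewer there is one more tool, called after "Call:" in YAML: its name, and indented under it one key for each argument. send_rows: Moves the arm, as the interface text tells. Its arguments: {"type":"object","properties":{"moves":{"type":"string"}},"required":["moves"]}

```bash
ls; mkdir -p pics; cat > h.py <<'E'
from rig import *
import numpy as np, cv2
def world(c, mask=None):
    z=c["z_map"]; v,u=np.mgrid[0:480,0:640]; K=c["mtx"]
    x=(u-K[0,2])/K[0,0]*z; y=(v-K[1,2])/K[1,1]*z
    P=np.stack([x,-y,-z],-1)@np.array(c["rotation"]).T+np.array(c["origin"])
    return P
E
python3 - <<'E'
from h import *
s=read_state();print(s)
for n in("top","side"):
    c=capture(n);cv2.imwrite(f"pics/{n}0.png",c["image"]);print(c["origin"],c["rotation"],c.keys())
    P=world(c)
    for t in("case_a","mat","basket","bottle","mug","calculator"):
        for m in masks_of(c,t)[:5]:
            q=P[m["region"]&(c["z_map"]>0)]
            hi=q[q[:,2]>np.percentile(q[:,2],90)-.008]
            r=cv2.minAreaRect((hi[:,:2]*1000).astype(np.float32))
            print(n,t,round(m["p"],2),m["bbox"],"zmax",np.percentile(q[:,2],95).round(3),"rect mm",np.round(r[0]),np.round(r[1]),round(r[2],1))
E
```

```text
pics
{'time_s': 0.0, 'joint_positions': array([-7.48580118e+01,  3.02784575e+01,  8.21570297e+01, -4.25932484e-04,
        6.76896391e+01, -1.02276284e+01]), 'qvel': array([ 0.03751614, -0.04743446, -0.02933336,  0.01037811, -0.09046344,
       -0.09023627]), 'tau': array([-4.40550593e-04, -4.40043032e+01, -1.76591617e+01,  6.32395735e-02,
        5.81452169e-02, -1.66751497e-04]), 'position': array([ 0.26759176, -0.56392392,  0.1906736 ]), 'tcp_rot': array([[ 4.28457979e-01, -5.77090445e-04,  9.03561524e-01],
       [-9.03559149e-01,  2.10624837e-03,  4.28458199e-01],
       [-2.15038412e-03, -9.99997615e-01,  3.81003570e-04]]), 'force': array([ 0.22834824, -0.46912295,  0.58246843]), 'moment': array([0.01581534, 0.01545436, 0.03250833]), 'opening': 1.0002522583243487}
[0.41170698 0.00310323 1.12500204] [[-0.00648492  0.990981   -0.13384546]
 [-0.99997532 -0.00678838 -0.00181099]
 [-0.00270325  0.13383041  0.99100056]] dict_keys(['image', 'z_map', 'mtx', 'origin', 'rotation', 'shot'])
top case_a 0.97 [159.9, 249.5, 194.5, 308.8] zmax 0.102 rect mm [486. 307.] [110.  52.] 2.2
top cas
[... 1376 characters left out ...]
] zmax 0.099 rect mm [651. 255.] [ 52. 112.] 80.7
side case_a 0.63 [238.1, 321.1, 308.6, 393.6] zmax 0.099 rect mm [484. 312.] [112.  52.] 1.9
side mat 0.67 [131.1, 277.1, 355.7, 424.7] zmax 0.004 rect mm [576. 241.] [323. 293.] 4.4
side mat 0.36 [178.9, 272.7, 246.2, 345.3] zmax 0.099 rect mm [652. 255.] [ 53. 113.] 80.2
side basket 0.66 [286.1, 168.7, 429.2, 262.5] zmax 0.099 rect mm [ 548. -225.] [238. 312.] 82.7
side bottle 0.91 [219.4, 171.6, 251.4, 253.0] zmax 0.181 rect mm [782. -15.] [29. 28.] 20.1
side mug 0.62 [257.1, 180.6, 285.7, 226.0] zmax 0.091 rect mm [ 764. -167.] [76. 99.] 18.1
side calculator 0.74 [308.6, 259.9, 361.3, 293.5] zmax 0.015 rect mm [518.  51.] [158. 111.] 85.3
```

View pics/top0.png

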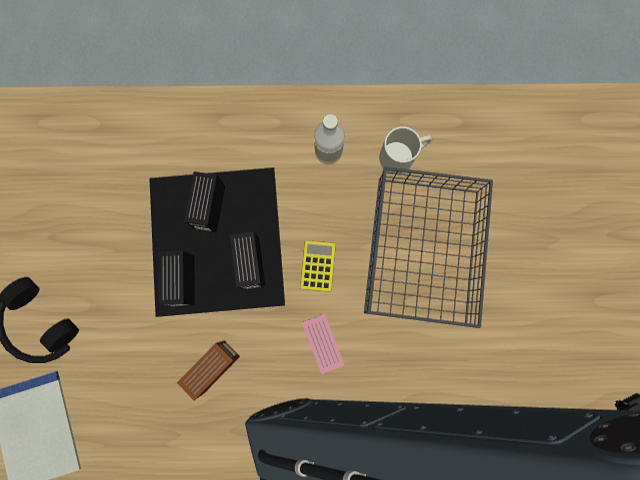

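```bash
cat >> h.py <<'E'
def plan(x,y,psi,z=None):
    """target TCP x,y, z and direction psi (deg) of tool x axis (mod 180) -> moves"""
    s=read_state();p=s["position"];R=s["tcp_rot"]
    cur=np.degrees(np.arctan2(R[1,0],R[0,0]))
    d=np.array([x-p[0],y-p[1],(z-p[2]) if z else 0])
    loc=R.T@d*1000
    # turn about tool y (down): +yaw turns world heading by -yaw
    w=(psi-cur+90)%180-90
    print("t",s["time_s"].__round__(2) if hasattr(s["time_s"],'__round__') else s["time_s"],"pos",p.round(4),"head",cur.round(1),"loc",loc.round(1),"yaw",-w.round(1),"F",s["force"].round(2),"M",s["moment"].round(2),"open",round(float(s["opening"])*87,1),"J",np.round(s["joint_positions"],0))
E
python3 -c "
from h import *
c=capture('top');P=world(c);z=P[...,2];im=c['image']
for (x,y,a) in((.486,.309,2),(.522,.158,8),(.652,.252,-10)):
    for dz in((.09,.11),):
        m=(abs(P[...,0]-x)<.075)&(abs(P[...,1]-y)<.07)&(z>.093)&(z<.107)
        q=P[m];r=cv2.minAreaRect((q[:,:2]*1000).astype(np.float32));print(r,q.mean(0).round(4),im[m].mean(0))
plan(.522,.158,98,.3)
"
```

```text
((485.5174560546875, 306.94671630859375), (110.09943389892578, 51.3393440246582), 2.1679892539978027) [0.4851 0.3067 0.0998] [49.61872659 50.36404494 51.78576779]
((523.1104125976562, 155.53050231933594), (110.53096771240234, 50.465614318847656), 7.77547025680542) [0.5223 0.1552 0.0999] [55.03775039 55.9375963  57.5624037 ]
((652.3626098632812, 250.4736328125), (51.20751190185547, 110.5), 80.41171264648438) [0.6517 0.2502 0.0997] [49.13833992 50.18814229 51.79920949]
t 0.75 pos [ 0.2678 -0.5647  0.1917] head -64.6 loc [-544.1 -108.4  539.3] yaw 17.4 F [0.07 0.72 0.82] M [-0.03  0.01 -0.03] open 87.1 J [-75.  30.  82.   0.  68. -10.]
```

Call:
send_rows:
  moves: "87 -28.6 0 28.4 0;87 -28.6 0 28.4 0;87 -28.6 0 28.4 0;87 -28.6 0 28.4 0;87 -28.6 0 28.4 0;87 -28.6 0 28.4 0;87 -28.6 0 28.4 0;87 -28.6 0 28.4 0;87 -28.6 0 28.4 0;87 -28.6 0 28.4 0;87 -28.6 0 28.4 0;87 -28.6 0 28.4 0;87 -28.6 0 28.4 0;87 -28.6 0 28.4 0;87 -28.6 0 28.4 0;87 -28.6 0 28.4 0;87 -28.6 0 28.4 0;87 -28.6 0 28.4 0;87 -28.6 0 28.4 0;87 0 0 0 5.8"

```text
time_s: 2.42
position: [0.5252, 0.1641, 0.1922]
tcp_rot: [[0.339, 0.005, 0.941], [-0.941, 0.004, 0.339], [-0.002, -1.0, 0.006]]
force: [0.3, -0.2, 0.6]
opening: 1.001
```

Call:
send_rows:
  moves: "87 0 0 0 5.8;87 0 0 0 5.8;87 0 0 0 0"

```text
time_s: 2.67
position: [0.5225, 0.1581, 0.1916]
tcp_rot: [[0.138, 0.0, 0.99], [-0.99, -0.0, 0.138], [0.0, -1.0, 0.0]]
force: [-0.7, -0.5, -1.1]
opening: 0.999
```

```bash
python3 -c "
from h import *
plan(.5225,.1575,98,.047)"
```

```text
t 2.67 pos [0.5225 0.1581 0.1916] head -82.1 loc [ 5.000e-01  1.446e+02 -1.000e-01] yaw -0.1 F [-0.73 -0.46 -1.09] M [ 0.01 -0.   -0.01] open 86.9 J [ 5. 24. 94. -0. 62. 87.]
```

Call:
send_rows:
  moves: "87 0 30 0 0;87 0 30 0 0;87 0 30 0 0;87 0 25 0 0;87 0 18 0 0;87 0 11 0 0;87 0 0 0 0;30 0 0 0 0;30 0 0 0 0;30 0 0 0 0;30 0 0 0 0;30 0 0 0 0;30 0 0 0 0;30 0 0 0 0"

```text
time_s: 3.83
position: [0.5228, 0.1574, 0.0481]
tcp_rot: [[0.139, 0.001, 0.99], [-0.99, -0.0, 0.139], [0.0, -1.0, 0.001]]
force: [-0.0, -0.8, 2.6]
opening: 0.573
```

Call:
send_rows:
  moves: "30 0 0 0 0"

```text
time_s: 3.92
position: [0.5229, 0.1574, 0.0481]
tcp_rot: [[0.139, 0.001, 0.99], [-0.99, -0.0, 0.139], [0.0, -1.0, 0.001]]
force: [-0.6, -1.3, 4.0]
opening: 0.572
```

Gripped (0.572·87 = 50 mm). Lift gently and weigh.

Call:
send_rows:
  moves: "30 0 -4 0 0;30 0 -6 0 0;30 0 -8 0 0;30 0 -8 0 0;30 0 -4 0 0;30 0 0 0 0;30 0 0 0 0;30 0 0 0 0;30 0 0 0 0"

```text
time_s: 4.67
position: [0.5221, 0.1575, 0.0773]
tcp_rot: [[0.139, -0.001, 0.99], [-0.99, -0.0, 0.139], [-0.0, -1.0, -0.001]]
force: [-0.9, -0.4, -6.8]
opening: 0.572
```

```bash
python3 -c "
from h import *
for i in range(4): capture('top'); s=read_state(); print(s['force'].round(2),s['moment'].round(2),s['position'].round(4),s['opening'])"
```

```text
[-0.2  -0.4  -6.19] [ 0.04 -0.03 -0.04] [0.5221 0.1575 0.0773] 0.5721788859023917
[-0.55 -0.29 -7.04] [-0.02  0.03  0.01] [0.5222 0.1575 0.0773] 0.5704954757087631
[ 0.27  0.59 -7.33] [ 0.05  0.03 -0.02] [0.5223 0.1575 0.0773] 0.5699551058602557
[-0.39 -0.17 -6.2 ] [0.07 0.02 0.  ] [0.5223 0.1575 0.0773] 0.5724178503722721
```

B weighs about 0.68 kg, so it is loaded; set it back where it stood.

Call:
send_rows:
  moves: "30 0 8 0 0;30 0 8 0 0;30 0 6 0 0;30 0 4 0 0;30 0 2 0 0;30 0 1 0 0;30 0 0 0 0;30 0 0 0 0"

```text
time_s: 5.53
position: [0.523, 0.1576, 0.0488]
tcp_rot: [[0.139, 0.001, 0.99], [-0.99, 0.0, 0.139], [0.0, -1.0, 0.001]]
force: [-0.7, 0.6, -6.8]
opening: 0.57
```

Call:
send_rows:
  moves: "30 0 1 0 0;30 0 0 0 0;30 0 0 0 0"

```text
time_s: 5.78
position: [0.5234, 0.1576, 0.0482]
tcp_rot: [[0.139, 0.002, 0.99], [-0.99, 0.0, 0.139], [0.0, -1.0, 0.002]]
force: [0.9, -0.2, -2.8]
opening: 0.573
```

Call:
send_rows:
  moves: "30 0 0.6 0 0;30 0 0 0 0;87 0 0 0 0;87 0 0 0 0;87 0 0 0 0;87 0 0 0 0;87 0 0 0 0;87 0 0 0 0;87 0 -20 0 0;87 0 -35 0 0;87 0 -40 0 0;87 0 -40 0 0;87 0 0 0 0"

```text
time_s: 6.87
position: [0.5283, 0.1583, 0.1897]
tcp_rot: [[0.139, 0.016, 0.99], [-0.99, 0.002, 0.139], [0.001, -1.0, 0.016]]
force: [0.9, -0.5, 0.2]
opening: 1.0
```

```bash
python3 -c "
from h import *
plan(.485,.3095,92.2)"
```

```text
t 6.87 pos [0.5283 0.1583 0.1897] head -82.0 loc [-155.8   -0.5  -21.8] yaw 5.8 F [ 0.93 -0.52  0.19] M [ 0.02 -0.07  0.01] open 87.0 J [ 5. 24. 94.  0. 61. 87.]
```

Call:
send_rows:
  moves: "87 -31 0 -3.2 0;87 -31 0 -3.2 0;87 -31 0 -3.2 0;87 -31 0 -3.2 0;87 -31 0 -3.2 0;87 0 0 0 5.8;87 0 0 0 0;87 0 0 0 0"

```text
time_s: 7.53
position: [0.4848, 0.3089, 0.1817]
tcp_rot: [[0.041, -0.0, 0.999], [-0.999, -0.001, 0.041], [0.001, -1.0, -0.0]]
force: [-0.3, 0.4, -0.2]
opening: 1.0
```

```bash
python3 -c "
from h import *
plan(.485,.3095,92.2,.047)"
```

```text
t 7.53 pos [0.4848 0.3089 0.1817] head -87.6 loc [ -0.7 134.7   0.2] yaw 0.2 F [-0.32  0.35 -0.21] M [ 0.02  0.01 -0.01] open 87.0 J [ 21.  27.  90.  -0.  63. 109.]
```

Call:
send_rows:
  moves: "87 0 30 0 0;87 0 30 0 0;87 0 30 0 0;87 0 20 0 0;87 0 15 0 0;87 0 9 0 0;87 0 0 0 0;30 0 0 0 0;30 0 0 0 0;30 0 0 0 0;30 0 0 0 0;30 0 0 0 0;30 0 0 0 0;30 0 0 0 0;30 0 0 0 0"

```text
time_s: 8.78
position: [0.4854, 0.3089, 0.0485]
tcp_rot: [[0.038, 0.001, 0.999], [-0.999, 0.0, 0.038], [-0.0, -1.0, 0.001]]
force: [-0.8, -0.5, 3.1]
opening: 0.571
```

Call:
send_rows:
  moves: "30 0 -4 0 0;30 0 -6 0 0;30 0 -8 0 0;30 0 -8 0 0;30 0 -4 0 0;30 0 0 0 0;30 0 0 0 0;30 0 0 0 0;30 0 0 0 0"

```text
time_s: 9.53
position: [0.4847, 0.3086, 0.0777]
tcp_rot: [[0.038, -0.001, 0.999], [-0.999, -0.0, 0.038], [0.0, -1.0, -0.001]]
force: [1.3, -0.6, -6.7]
opening: 0.575
```

```bash
python3 -c "
from h import *
for i in range(4): capture('top'); s=read_state(); print(s['force'].round(2),s['moment'].round(2),s['position'].round(4),s['opening'])"
```

```text
[ 0.25  0.08 -6.26] [ 0.02 -0.    0.02] [0.4848 0.3086 0.0776] 0.5709237120792594
[-0.36  0.22 -7.18] [0.05 0.01 0.01] [0.4849 0.3087 0.0776] 0.5761652221604426
[ 0.54  0.96 -7.46] [ 0.02 -0.02  0.  ] [0.4849 0.3087 0.0777] 0.5724781971590465
[-0.36  0.05 -6.85] [ 0.02  0.04 -0.08] [0.485  0.3087 0.0778] 0.5729745598471748
```

A is loaded too (about 0.7 kg); put it back.

Call:
send_rows:
  moves: "30 0 8 0 0;30 0 8 0 0;30 0 6 0 0;30 0 4 0 0;30 0 2 0 0;30 0 1 0 0;30 0 0.8 0 0;30 0 0 0 0;30 0 0 0 0"

```text
time_s: 10.48
position: [0.4859, 0.3091, 0.0485]
tcp_rot: [[0.038, 0.002, 0.999], [-0.999, 0.001, 0.038], [-0.001, -1.0, 0.002]]
force: [-0.3, -0.2, -5.0]
opening: 0.572
```

Call:
send_rows:
  moves: "30 0 1 0 0;30 0 0 0 0;87 0 0 0 0;87 0 0 0 0;87 0 0 0 0;87 0 0 0 0;87 0 0 0 0;87 0 0 0 0;87 0 -20 0 0;87 0 -35 0 0;87 0 -40 0 0;87 0 -40 0 0;87 0 0 0 0;87 0 0 0 0;87 0 0 0 0"

```text
time_s: 11.73
position: [0.4847, 0.3086, 0.182]
tcp_rot: [[0.038, -0.001, 0.999], [-0.999, -0.0, 0.038], [0.0, -1.0, -0.001]]
force: [0.7, 0.4, -0.7]
opening: 1.002
```

```bash
python3 -c "
from h import *
plan(.6515,.2525,80.3)"
```

```text
t 11.73 pos [0.4847 0.3086 0.182 ] head -87.8 loc [ 6.240e+01 -1.000e-01  1.646e+02] yaw 11.9 F [ 0.65  0.38 -0.68] M [ 0.03  0.03 -0.  ] open 87.2 J [ 21.  27.  90.  -0.  63. 109.]
```

Call:
send_rows:
  moves: "87 12.5 0 33 0;87 12.5 0 33 0;87 12.5 0 33 0;87 12.5 0 33 0;87 12.5 0 33 0;87 0 0 0 6;87 0 0 0 6;87 0 0 0 0;87 0 0 0 0"

```text
time_s: 12.48
position: [0.651, 0.2522, 0.1795]
tcp_rot: [[-0.168, -0.005, 0.986], [-0.986, -0.001, -0.168], [0.002, -1.0, -0.005]]
force: [0.1, 0.8, 1.0]
opening: 0.999
```

```bash
python3 -c "
from h import *
c=capture('top');cv2.imwrite('pics/t1.png',c['image'])
plan(.6515,.2525,80.3,.047)"
```

```text
t 12.53 pos [0.6512 0.2524 0.1802] head -99.7 loc [ -0.3 133.2   0.8] yaw 0.0 F [-0.32  0.87  0.48] M [0.03 0.05 0.03] open 87.1 J [ 12.  37.  71.   0.  72. 112.]
```

View pics/t1.png

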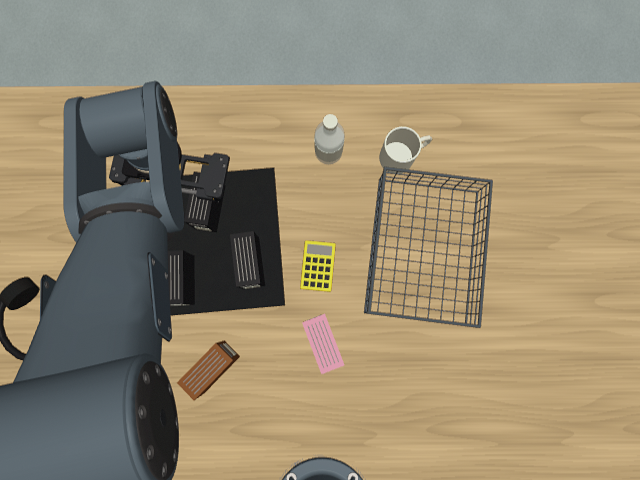

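The arm is over case C (≈203,200). B (247,260) and A (178,278) are standing at their start places. I'll grip and weigh C.

Call:
send_rows:
  moves: "87 0 30 0 0;87 0 30 0 0;87 0 30 0 0;87 0 20 0 0;87 0 15 0 0;87 0 7 0 0;87 0 0 0 0;30 0 0 0 0;30 0 0 0 0;30 0 0 0 0;30 0 0 0 0;30 0 0 0 0;30 0 0 0 0;30 0 0 0 0;30 0 0 0 0"

```text
time_s: 13.78
position: [0.6526, 0.2526, 0.0507]
tcp_rot: [[-0.171, 0.0, 0.985], [-0.985, 0.0, -0.171], [-0.0, -1.0, 0.0]]
force: [0.2, -0.4, 2.0]
opening: 0.574
```

Call:
send_rows:
  moves: "30 0 -4 0 0;30 0 -6 0 0;30 0 -8 0 0;30 0 -8 0 0;30 0 -4 0 0;30 0 0 0 0;30 0 0 0 0;30 0 0 0 0;30 0 0 0 0"

```text
time_s: 14.53
position: [0.652, 0.2525, 0.0798]
tcp_rot: [[-0.171, -0.001, 0.985], [-0.985, -0.0, -0.171], [0.0, -1.0, -0.001]]
force: [-0.9, -0.5, -1.8]
opening: 0.573
```

```bash
python3 -c "
from h import *
for i in range(4): capture('top'); s=read_state(); print(s['force'].round(2),s['position'].round(4),s['opening'])
plan(.6515,.2525,80.3,.27)
plan(.549,-.228,82.4,.27)"
```

```text
[-0.46 -0.31 -2.65] [0.652  0.2525 0.0797] 0.5690806071367707
[-0.7   0.42 -1.78] [0.6521 0.2525 0.0797] 0.5691748264783811
[-0.17 -0.16 -2.14] [0.6521 0.2525 0.0797] 0.5732366186820106
[ 0.44 -0.38 -0.86] [0.6522 0.2525 0.0799] 0.5681364984675005
t 14.73 pos [0.6522 0.2525 0.0799] head -99.8 loc [   0.2 -190.1   -0.8] yaw -0.1 F [ 0.44 -0.38 -0.86] M [ 0.04  0.01 -0.03] open 49.4 J [ 12.  43.  76.  -0.  61. 112.]
t 14.73 pos [0.6522 0.2525 0.0799] head -99.8 loc [ 491.1 -190.   -19.8] yaw -2.2 F [ 0.44 -0.38 -0.86] M [ 0.04  0.01 -0.03] open 49.4 J [ 12.  43.  76.  -0.  61. 112.]
```

C weighs about 0.19 kg, so it is empty. Carry it to the basket.

Call:
send_rows:
  moves: "30 0 -20 0 0;30 0 -30 0 0;30 0 -35 0 0;30 0 -35 0 0;30 0 -20 0 0;30 15 0 -0.6 0;30 30 0 -1.2 0;30 35 0 -1.4 0;30 35 0 -1.4 0;30 35 0 -1.4 0;30 35 0 -1.4 0;30 35 0 -1.4 0;30 35 0 -1.4 0;30 35 0 -1.4 0;30 35 0 -1.4 0;30 35 0 -1.4 0;30 35 0 -1.4 0;30 35 0 -1.4 0;30 30 0 -1.2 0;30 30 0 -1.2 0"

```text
time_s: 16.4
position: [0.5466, -0.2285, 0.2181]
tcp_rot: [[-0.172, -0.004, 0.985], [-0.985, 0.002, -0.172], [-0.001, -1.0, -0.004]]
force: [0.4, -0.3, -2.3]
opening: 0.576
```

Call:
send_rows:
  moves: "30 0 0 0 -2.2;30 0 0 0 0;30 0 0 0 0;30 0 0 0 0"

```text
time_s: 16.73
position: [0.5484, -0.2259, 0.2191]
tcp_rot: [[-0.133, -0.002, 0.991], [-0.991, 0.002, -0.133], [-0.001, -1.0, -0.002]]
force: [0.8, 0.5, -2.0]
opening: 0.573
```

```bash
python3 -c "
from h import *
plan(.549,-.228,82.4,.054)
c=capture('top');cv2.imwrite('pics/t2.png',c['image'])"
```

```text
t 16.73 pos [ 0.5484 -0.2259  0.2191] head -97.6 loc [  2.2 165.1   1.3] yaw -0.0 F [ 0.84  0.53 -2.  ] M [0.04 0.04 0.02] open 49.8 J [-33.  26.  85.   0.  69.  64.]
```

View pics/t2.png

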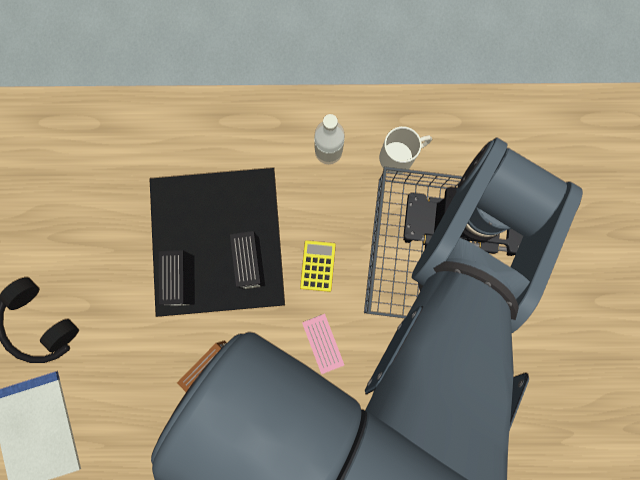

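The arm is over the basket (≈430,240). A and B stand on the mat and the bystanders have not moved. Lower and release.

Call:
send_rows:
  moves: "30 2 25 1 0;30 0 30 0 0;30 0 30 0 0;30 0 30 0 0;30 0 20 0 0;30 0 14 0 0;30 0 8 0 0;30 0 5 0 0;30 0 0 0 0;30 0 0 0 0"

```text
time_s: 17.62
position: [0.5509, -0.229, 0.0589]
tcp_rot: [[-0.132, 0.001, 0.991], [-0.991, -0.001, -0.132], [0.001, -1.0, 0.001]]
force: [0.2, -0.1, -1.6]
opening: 0.57
```

Call:
send_rows:
  moves: "30 0 2 0 0;30 0 1 0 0;30 0 0 0 0;30 0 0 0 0"

```text
time_s: 17.95
position: [0.5504, -0.2292, 0.0558]
tcp_rot: [[-0.133, 0.001, 0.991], [-0.991, -0.0, -0.133], [0.0, -1.0, 0.001]]
force: [-0.0, -0.4, -2.2]
opening: 0.571
```

Call:
send_rows:
  moves: "30 0 2 0 0;30 0 1 0 0;30 0 0 0 0;87 0 0 0 0;87 0 0 0 0;87 0 0 0 0;87 0 0 0 0;87 0 0 0 0;87 0 0 0 0;87 0 -20 0 0;87 0 -35 0 0;87 0 -40 0 0;87 0 -40 0 0;87 0 -40 0 0;87 0 -40 0 0;87 0 0 0 0"

```text
time_s: 19.28
position: [0.555, -0.2318, 0.2769]
tcp_rot: [[-0.133, 0.016, 0.991], [-0.991, -0.01, -0.132], [0.008, -1.0, 0.017]]
force: [1.6, -0.3, 0.1]
opening: 1.0
```

Call:
send_rows:
  moves: "87 30 0 -20 0;87 30 0 -20 0;87 30 0 -20 0;87 30 0 -20 0;87 30 0 -20 0;87 30 0 -20 0;87 30 0 -20 0;87 30 0 -20 0;87 30 0 -20 0;87 0 0 0 0;87 0 0 0 0;87 0 0 0 0"

```text
time_s: 20.28
position: [0.3359, -0.4722, 0.2669]
tcp_rot: [[-0.133, 0.0, 0.991], [-0.991, 0.001, -0.133], [-0.001, -1.0, 0.0]]
force: [-0.2, 0.7, -0.4]
opening: 1.001
```

```bash
python3 - <<'E'
from h import *
for n in("top","side"):
    c=capture(n);P=world(c);z=P[...,2];cv2.imwrite(f'pics/{n}3.png',c['image'])
    for (x,y) in((.486,.309),(.522,.158),(.549,-.228)):
        m=(abs(P[...,0]-x)<.075)&(abs(P[...,1]-y)<.07)&(z>.08)&(z<.112)
        q=P[m]
        if len(q): print(n,cv2.minAreaRect((q[:,:2]*1000).astype(np.float32)),np.median(q[:,2]).round(4))
    for t in("bottle","mug","calculator"):
        for m in masks_of(c,t)[:1]:
            q=P[m["region"]&(c["z_map"]>0)]
            hi=q[q[:,2]>np.percentile(q[:,2],90)-.008]
            print(n,t,np.round(cv2.minAreaRect((hi[:,:2]*1000).astype(np.float32))[0]))
plan(.549,-.228,82.4,.054)
E
```

```text
top ((485.70660400390625, 306.97845458984375), (110.61101531982422, 51.226139068603516), 2.272961378097534) 0.0996
top ((523.0686645507812, 155.7875518798828), (110.92083740234375, 50.8323974609375), 7.738647937774658) 0.0997
top ((548.8496704101562, -230.1562042236328), (51.3840217590332, 110.7610855102539), 83.40391540527344) 0.1009
top bottle [782. -21.]
top mug [ 759. -176.]
top calculator [516.   5.]
side ((484.8396301269531, 311.2657470703125), (112.03182983398438, 53.6053352355957), 2.547065019607544) 0.0973
side ((522.5278930664062, 160.145751953125), (111.78173065185547, 53.283626556396484), 8.434884071350098) 0.0971
side ((548.6781616210938, -225.53184509277344), (58.43193054199219, 111.58348083496094), 81.916748046875) 0.0972
side bottle [ 547. -226.]
side mug [ 761. -162.]
side calculator [519.  51.]
t 20.68 pos [ 0.3366 -0.4721  0.2674] head -97.6 loc [-270.   213.3  178.5] yaw 0.0 F [ 0.46 -0.28  0.39] M [0.02 0.04 0.01] open 87.1 J [-66.  22.  83.   0.  74.  32.]
```

View pics/top3.png

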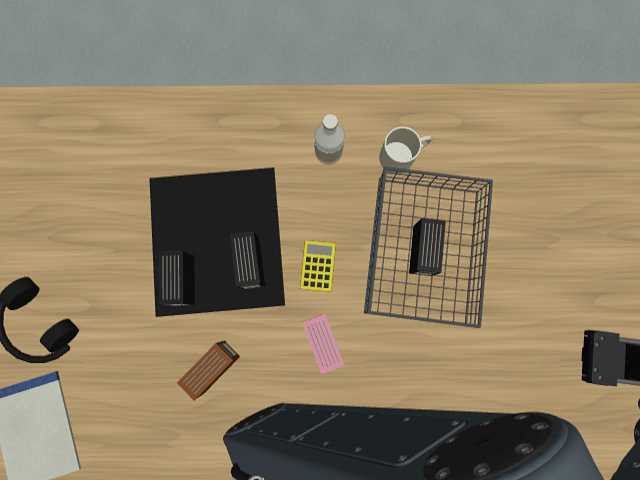

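The empty case stands in the basket (≈430,247). A (174,278) and B (247,260) are upright within about 1 mm of their starts, the bystanders haven't moved, and the arm is clear.

```bash
python3 -c "
from rig import *
print(hand_in())"
```

```text
the job is handed in; nothing more can be done
None
```

I lifted all three cases one at a time; one was empty, and it is now in the wire basket. I handed the job in at about 21 s of the 64 s allowed; no verdict was reported.

| Case | Weight | Result | Where it is now |
|---|---|---|---|
| Near the robot, towards the calculator | about 0.68 kg | loaded | back on the mat |
| Near the robot, far left | about 0.7 kg | loaded | back on the mat |
| Farther out | about 0.19 kg | empty | standing in the basket |

**Last checks:** The top camera puts both loaded cases within about 1 mm and 0.1° of where they started. The empty case stands upright at the middle of the basket, and the arm is clear of everything.

**Disagreements:**
- **Cameras:** The top and side cameras differ by about 4–5 mm in y, about what their calibration allows.
- **Bottle:** In the final side view the detector gave the bottle a false position, on the case in the basket. The top view shows it within 1 mm of its start.
- **Mug:** The top view's mug measurement shifted 7 mm from the first one. The arm never went near the mug and it looks unmoved in the picture, so I take that as detector noise.

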